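# Top up the spring-lift tile dispenser

### The arm

A 6-joint arm with a two-finger parallel gripper is mounted at the origin on the work surface. World frame = base frame: x ahead of the robot, y to its left, z up, the work surface at z = 0. Lengths are in m, angles in rad, forces in N, time in s.
With the tool pointing down it reaches from about 0.275 to 0.875 m from the base axis. Payload 12.5 kg.
Tool frame: the origin (TCP) lies at the very end of the fingers, on their centre line; the grasp point (between the pads) lies 19 mm behind it; x points along the fingers, y is the direction in which the jaws open and shut, and the axes are right-handed (so a half turn about x gives the same grasp; the last joint's range is limited). The gripper opens to 85 mm and grips with 20 to 120 N. Pads are 22 mm wide; open, the fingers measure 114 mm over their backs; the gripper's body (76 mm by 85 mm) begins 54 mm behind the grasp point. The pads swing forward as they close: fully open they stand 13 mm farther back than shut.
Start: joints at [1.045, 0.351, 1.652, -0, 1.139, -0.085], TCP at [0.235, 0.497, 0.231] pointing down, gripper open.
Joint ranges: [-2.75, 2.75], [-0.79, 2.1], [0.01, 2.65], [-1.57, 4.71], [0.07, 3.14], [-2.87, 2.87]. Speed limits (rad/s): [2.22, 2.22, 2.79, 3.14, 3.14, 3.14].

### API

Orientations are given as a 3x3 rotation matrix whose columns are the frame's x, y, z axes.
In Python, from bench import manip gives the robot as it stands. Calls block until the motion is done:
- manip.move_ptp(position, orientation): joint-space move of the TCP to a pose.
- manip.move_l(position, attitude=None, max_speed=0.15): straight line of the TCP; attitude=None keeps the orientation; max_speed is the mean speed in m/s.
- manip.move_j(angles): joint-space move.
- manip.set_gripper(opening, effort=None): opening from 0.0 (shut) to 1.0 (fully open); effort is the grip in N (None keeps the last); returns when the fingers have stopped.
- manip.dwell(seconds).
- manip.inverse_kinematics(position, orientation): joint angles nearest the present ones, or None.
- manip.grab_frame(name): name is "scene" or "top" or "wrist"; returns (picture, depth): 400x640x3 uint8, red, green, blue; 400x640 float32, m along the optical axis (not along the pixel's ray), 0 where there is no reading.
- manip.get_calibration(name): a dict with "camera_matrix" (3x3 intrinsics, pixels), "R" (3x3) and "t" (3): a world point X has camera coordinates R X + t. Camera axes: x right, y down, z forward; pixel columns grow to the right and rows downward; lengths in m; the calibration is good to about 2 mm. A picture is of the moment at which its call begins: read the wrist's pose just before it. get_calibration takes no time and is no camera call; for the wrist camera it gives the pose at the moment of the call.
A pose or a line that the arm cannot do raises manip.Unreachable and nothing moves.
- manip.sign_off(): hands the job in, once; it reports no verdict.
Trained networks look in the newest picture that a camera, given by its name, has taken for a name from the list of things; names that differ only in an ending like _2 or _b are one class to them, and where a whole thing is asked for, a point or a joint stands for the part that bears it (a point fixed in the world has none). Each returns a list of dicts, best first, with "confidence" (0 to 1); they miss things now and then, are a little off and sometimes report something else, mostly with a low value. They report only what shows in the picture. A call takes as long as a camera call.
- manip.look_for(camera, name): "at" ([x, y, z] in m, in world coordinates, good to about 4 mm: the middle of the surface that is visible of it).
Readings, each from a call of its own:
- manip.current_time(): time.
- manip.current_qpos(): joint angles.
- manip.current_joint_vel(): joint speeds.
- manip.current_joint_torque(): joint torques, N m.
- manip.current_ee_pos(): TCP position.
- manip.current_tcp_rot(): TCP orientation.
- manip.current_force(): force on the tool from outside, world axes, zero at the start.
- manip.current_ft_torque(): the same for the moment, N m.
- manip.current_grip_width(): opening from 0.0 (shut) to 1.0 (fully open).
Only numpy, scipy, OpenCV 4.12 (cv2) and the standard library are available. Lean on these libraries where they do the work, as an engineer would, in place of code of your own. Each camera call takes 0.05 s, during which the arm holds its last target.

### The job

Top up the tile dispenser on the painting table: lift its clear lid by the bar and lay it right back on its stop, then load the two tiles waiting on the feed shelf, one after the other, into the sprung well. Each has to be pushed down against the spring and slid in under the two hold-down tabs until it lies home against the back wall, flat and flush with the shelf or just below it. Do not force the tiles, leave the lid open and everything else on the table where it is.

Things in the scene. Friction and masses are not known exactly. Their poses are not given: they have to be found in the camera images.
- dispenser: Spring-lift tile dispenser of grey sheet steel, fixed on the table. Origin on the table under the centre of its well; z up; tiles slide along its +y, x is across. Along y: a flat feed shelf (y -314 to -52 mm), the open well (y -52 to +52 mm), a back wall. Shelf fences, inner faces at x +-77 mm and 6 mm high, guide the tiles; the well's side walls stand 15 mm above the shelf.
- well (a point): Middle of the well's mouth, 104 mm along y by 154 mm across, at shelf height (95 mm above the table). Axes as the dispenser's.
- lip (a point): Middle of the edge where the feed shelf ends and the well begins (y -52 mm), at shelf height. A tile whose front is at the back wall has its rear end 4 mm past this edge, so the rear end drops off it into the well.
- tabs (a point): Point between the front edges of the two steel hold-down tabs, which reach over the well's far corners: y +38 to +52 mm, |x| 40 to 76 mm, open between. Their underside is 1 mm below shelf height, their front edge is folded up 10 mm above it: a tile at shelf height butts on them and goes under only if its front end is pushed down 11 mm or more; its rear end may stay on the shelf's lip.
- back (a point): Middle of the back wall's inner face (y +52 mm), at shelf height; the wall stands 15 mm above that.
- platform (a joint): How far the sprung platform in the well has sunk, m: 0 at the start with two tiles on it, the top one held up against the tabs, its face 1 mm below the shelf; about 0.010 more for each tile loaded; end of travel 0.052. The spring (300 N/m) lifts with some 2 to 6 N more than the weight on it; each 10 mm further down takes 3 N more.
- lid (a joint): Angle of the lid, rad: 0 closed over the well, growing as it lifts; 2.10 on its stop, leaning well back past upright, where it stays by itself. Let go below about 1.5 it falls shut.
- lid_handle (a point): Middle of the lid's bar handle, a round steel bar 10 mm thick and 104 mm long along the dispenser's x, near the lid's free edge. Closed: y -40 mm, 147 mm above the table. Its axis is 34 mm off the middle of the clear plate (4 mm thick, 164 x 116 mm), on two 8 mm posts at x +-45 mm. It turns with the lid.
- lid_hinge (a point): Middle of the lid's hinge axis, above the back wall: dispenser y +60 mm, 113 mm above the table. The axis lies along the dispenser's x; the bar circles it at 106 mm.
- tile_1: A tile to load: plain white glazed, 150 mm along its x, 100 mm along its y, 10 mm thick, about 0.3 kg; a fingertip pressed on top often slips before it drags the tile along. Origin at the centre of its underside, z up. Starts flat on the feed shelf between the fences; one tile lies near the well, the other behind it with a gap of 26 to 46 mm; which is which changes.
- tile_2: The other tile to load, the same as tile_1.
- brush_jar: Glass jar of brushes, 76 mm wide, 200 mm high with the brushes; leave alone.
- mug: Blue mug, 80 mm wide, 90 mm high; leave alone.
- paint_box: Black tray of ten paint pans, 85 x 200 x 15 mm; leave alone.
- tape_roll: Roll of tape lying flat, 90 mm wide, 25 mm high; leave alone.
- wood_heart: Plywood heart lying flat, about 95 mm, 9 mm thick; leave alone.
- eraser: Eraser, 28 x 60 x 16 mm; leave alone.

How it is judged:
By the outcome, as a careful person would: the job done as asked, in the order asked, and still so for the second after the job is handed in, with the robot touching nothing.
It also fails if it takes over 64 s, if anything falls off the work surface, if the arm or the gripper's body presses on something with over 40 N, if the wrist force passes 120 N, or if a joint passes its speed limit or range.

## Working session

There is one attempt and no reset: what is moved stays moved. The work goes in short steps, each a Python script; the robot and the scene stay as the last script left them, time stands still between calls to the robot, and variables do not carry over. Pictures are saved under pics/ and viewed, and the job is handed in when it is done.

```bash
ls; mkdir -p pics; python3 - <<'E'
from bench import manip
import cv2,numpy as np
for n in ["scene","top"]:
    p,d=manip.grab_frame(n); cv2.imwrite(f"pics/{n}0.png",p[:,:,::-1]); np.save(f"pics/{n}0.npy",d)
    for k in ["dispenser","lid_handle","tile_1","lid","tabs"]:
        for r in manip.look_for(n,k)[:3]: print(n,k,np.round(r["at"],4),round(r["confidence"],2))
    c=manip.get_calibration(n); print(c)
print(manip.current_time(), manip.current_tcp_rot().round(3) if hasattr(manip.current_tcp_rot(),'round') else manip.current_tcp_rot())
E
```

```text
pics
scene dispenser [0.5669 0.1243 0.0983] 0.88
scene lid_handle [0.5694 0.1213 0.0981] 0.34
scene tile_1 [ 0.5263 -0.1207  0.1042] 0.74
scene tile_1 [0.5343 0.0144 0.104 ] 0.59
scene tile_1 [0.5662 0.1207 0.0972] 0.48
scene lid [0.5396 0.1254 0.1157] 0.85
scene tabs [0.5682 0.1251 0.0999] 0.66
scene tabs [0.5388 0.1197 0.1123] 0.44
{'camera_matrix': array([[482.40164729,   0.        , 319.97712504],
       [  0.        , 482.40164729, 199.02485033],
       [  0.        ,   0.        ,   1.        ]]), 'R': array([[-0.5681857 ,  0.82281479, -0.01186691],
       [ 0.50295271,  0.33582243, -0.79640559],
       [-0.65130913, -0.45847476, -0.60464643]]), 't': array([ 0.36718336, -0.18331259,  1.73974181])}
top dispenser [0.5206 0.095  0.1124] 0.88
top lid_handle [0.5254 0.1232 0.1156] 0.95
top tile_1 [0.5227 0.0112 0.1063] 0.92
top tile_1 [ 0.5199 -0.121   0.1074] 0.63
top lid [0.5291 0.1276 0.1095] 0.87
top tabs [0.5181 0.0973 0.1147] 0.75
{'camera_matrix': array([[507.04484398,   0.        , 318.63729224],
       [  0.        , 507.04484398, 193.14887937],
       [  0.        ,   0.        ,   1.        ]]), 'R': array([[-0.0015131 , -0.99998034, -0.00608502],
       [-0.98839639,  0.00241976, -0.15187732],
       [ 0.15188906,  0.0057846 , -0.98838062]]), 't': array([-0.052889  ,  0.56991632,  1.33663448])}
0.6 [[-0.     0.427  0.904]
 [-0.     0.904 -0.427]
 [-1.    -0.    -0.   ]]
```

View pics/scene0.png

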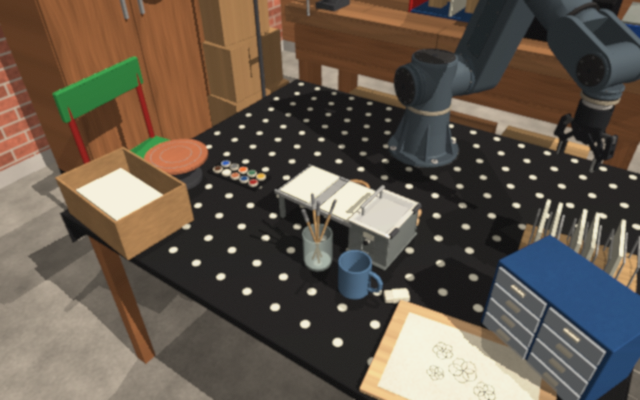

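View pics/top0.png

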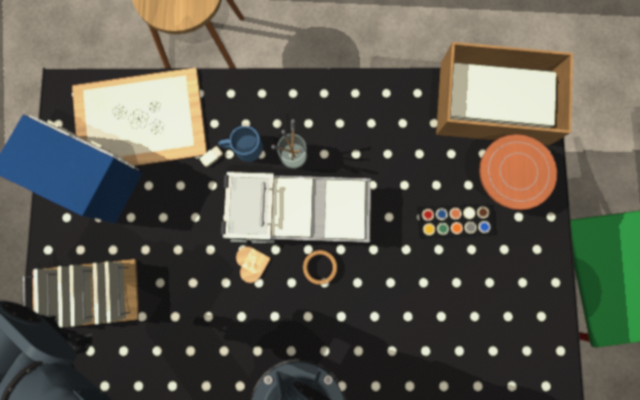

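```bash
cat > h.py <<'E'
from bench import manip
import cv2,numpy as np
def cloud(d,c):
    K=c["camera_matrix"];v,u=np.mgrid[:d.shape[0],:d.shape[1]]
    P=np.stack([(u-K[0,2])/K[0,0]*d,(v-K[1,2])/K[1,1]*d,d],-1)
    return (P-c["t"])@c["R"]
def proj(X,c):
    p=c["R"]@np.asarray(X)+c["t"];p=c["camera_matrix"]@p;return p[:2]/p[2]
E
python3 - <<'E'
from h import *
d=np.load("pics/top0.npy");c=manip.get_calibration("top");W=cloud(d,c)
im=cv2.imread("pics/top0.png")
cv2.imwrite("pics/crop0.png",cv2.resize(im[130:290,190:390],None,fx=4,fy=3.7,interpolation=cv2.INTER_CUBIC)[:600])
z=W[...,2]
for v in (190,208,226): print(v,[(u,*np.round(W[v,u]*1000).astype(int)) for u in range(216,380,5)])
# tiles
hsv=cv2.cvtColor(im,cv2.COLOR_BGR2HSV)
m=((z>.098)&(z<.113)&(hsv[...,2]>195)&(hsv[...,1]<60)).astype(np.uint8)
n,l,s,ce=cv2.connectedComponentsWithStats(m)
for i in range(1,n):
    if s[i,4]>200:
        P=W[l==i];r=cv2.minAreaRect((P[:,:2]*1000).astype(np.float32));print(s[i],r,np.median(P[:,2]))
m=((z>.085)&(z<.113)&(W[...,0]>.4)&(W[...,0]<.65)&(W[...,1]>-.25)&(W[...,1]<.25)).astype(np.uint8)
n,l,s,ce=cv2.connectedComponentsWithStats(m)
for i in range(1,n):
    if s[i,4]>200:
        P=W[l==i];r=cv2.minAreaRect((P[:,:2]*1000).astype(np.float32));print(s[i],r,np.median(P[:,2]))
E
```

```text
190 [(216, np.int64(586), np.int64(235), np.int64(2)), (221, np.int64(586), np.int64(221), np.int64(2)), (226, np.int64(567), np.int64(185), np.int64(117)), (231, np.int64(568), np.int64(172), np.int64(114)), (236, np.int64(568), np.int64(159), np.int64(113)), (241, np.int64(567), np.int64(146), np.int64(116)), (246, np.int64(566), np.int64(132), np.int64(121)), (251, np.int64(568), np.int64(121), np.int64(113)), (256, np.int64(567), np.int64(107), np.int64(115)), (261, np.int64(562), np.int64(90), np.int64(149)), (266, np.int64(567), np.int64(81), np.int64(116)), (271, np.int64(568), np.int64(69), np.int64(113)), (276, np.int64(570), np.int64(57), np.int64(101)), (281, np.int64(568), np.int64(43), np.int64(108)), (286, np.int64(568), np.int64(30), np.int64(109)), (291, np.int64(569), np.int64(18), np.int64(104)), (296, np.int64(568), np.int64(4), np.int64(110)), (301, np.int64(569), np.int64(-8), np.int64(104)), (306, np.int64(569), np.int64(-22), np.int64(105)), (311, np.int64(569), np.int64(-34), np.int64(103)), (316, np.int64(570), np.int64(-47), np.int64(97)), (321, np.int64(569
[... 3773 characters left out ...]
, np.int64(474), np.int64(-150), np.int64(110)), (361, np.int64(475), np.int64(-163), np.int64(106)), (366, np.int64(475), np.int64(-177), np.int64(98)), (371, np.int64(484), np.int64(-199), np.int64(1)), (376, np.int64(484), np.int64(-213), np.int64(0))]
[ 274  178   38   59 1911] ((525.9902954101562, 13.447196960449219), (93.7364273071289, 152.48370361328125), 88.29060363769531) 0.1053042455266211
[ 324  180   41   59 2220] ((520.2642211914062, -120.27165222167969), (101.8327407836914, 151.97250366210938), 87.98039245605469) 0.1052824110727735
[ 270  176  101   66 6157] ((521.4004516601562, -58.428802490234375), (256.3174743652344, 164.75363159179688), 88.05998229980469) 0.1040966600726722
```

View pics/crop0.png

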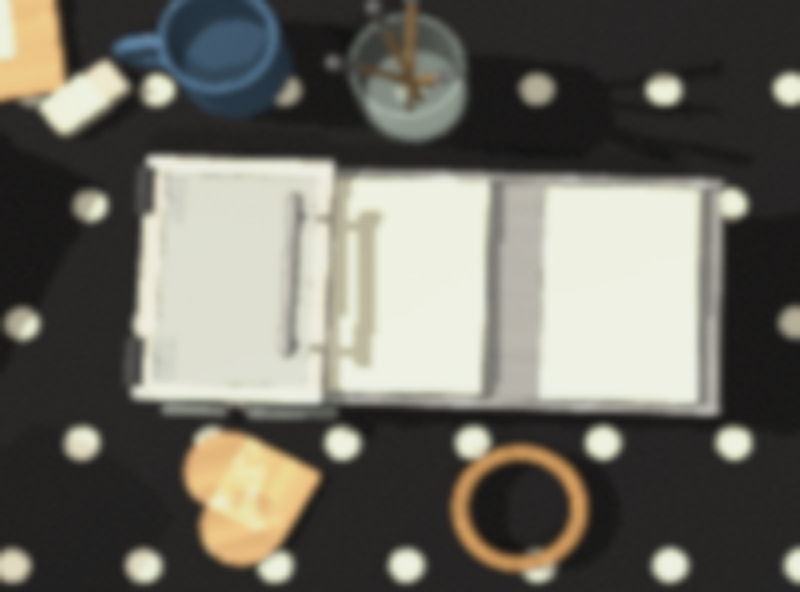

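```bash
cat >> h.py <<'E'
# dispenser frame: origin O, angle PSI (about z)
O=np.array([.5275,.127,0.]);PSI=np.deg2rad(-1.95)
import os,json
if os.path.exists("frame.json"):
    f=json.load(open("frame.json"));O=np.array(f["O"]);PSI=f["PSI"]
def RD(): c,s=np.cos(PSI),np.sin(PSI);return np.array([[c,-s,0],[s,c,0],[0,0,1]])
def dw(p): return O+RD()@np.asarray(p,float)
def wd(p): return (np.asarray(p,float)-O)@RD()
def Rt(phi,flip=1):
    s,c=np.sin(phi),np.cos(phi)
    M=np.array([[0,-s,-c],[0,c,-s],[1,0,0]],float).T
    if flip<0: M[:,1:]*=-1
    return RD()@M
def bar(th):
    a=np.arctan2(.034,-.1)-th;r=np.hypot(.1,.034)
    return np.array([0,.06+r*np.cos(a),.113+r*np.sin(a)])
def tcp_bar(th,alpha,depth=.012):
    R=Rt(th+alpha);return dw(bar(th))+R[:,0]*depth,R
E
python3 - <<'E'
from h import *
lo=np.array([-2.75,-.79,.01,-1.57,.07,-2.87]);hi=np.array([2.75,2.1,2.65,4.71,3.14,2.87])
for a in (-70,-60,-50,-40,-30):
    out=[]
    for th in np.linspace(0,2.1,8):
        p,R=tcp_bar(th,np.deg2rad(a));q=manip.inverse_kinematics(p,R);out.append(None if q is None else np.round(q,2).tolist())
    print(a,*out,sep="\n ")
p=dw([0,-.12,.38]);print(manip.inverse_kinematics(p,Rt(0)),manip.current_ee_pos())
E
```

```text
-70
 [-0.37, 0.74, 1.81, 1.1, 1.46, -2.58]
 [-0.28, 0.55, 1.83, 0.95, 1.26, -2.36]
 [-0.13, 0.42, 1.81, 0.71, 1.1, -2.06]
 [0.05, 0.37, 1.75, 0.38, 1.03, -1.68]
 [0.24, 0.39, 1.66, 0.02, 1.09, -1.31]
 [0.41, 0.49, 1.55, -0.26, 1.24, -1.02]
 [0.55, 0.63, 1.42, -0.48, 1.45, -0.84]
 [0.64, 0.8, 1.3, -0.65, 1.67, -0.74]
-60
 [-0.34, 0.66, 1.83, 1.02, 1.33, -2.5]
 [-0.22, 0.49, 1.83, 0.82, 1.15, -2.23]
 [-0.06, 0.39, 1.79, 0.52, 1.04, -1.89]
 [0.13, 0.37, 1.71, 0.17, 1.04, -1.49]
 [0.31, 0.42, 1.62, -0.16, 1.16, -1.16]
 [0.47, 0.54, 1.5, -0.4, 1.35, -0.93]
 [0.59, 0.7, 1.37, -0.59, 1.57, -0.79]
 [0.67, 0.87, 1.25, -0.75, 1.79, -0.73]
-50
 [-0.29, 0.59, 1.83, 0.91, 1.21, -2.39]
 [-0.16, 0.45, 1.82, 0.66, 1.06, -2.08]
 [0.02, 0.38, 1.76, 0.32, 1.01, -1.69]
 [0.21, 0.39, 1.68, -0.03, 1.08, -1.32]
 [0.38, 0.47, 1.57, -0.32, 1.25, -1.03]
 [0.52, 0.6, 1.45, -0.52, 1.47, -0.86]
 [0.62, 0.77, 1.33, -0.69, 1.69, -0.76]
 [0.69, 0.95, 1.21, -0.85, 1.91, -0.72]
-40
 [-0.23, 0.53, 1.83, 0.79, 1.1, -2.25]
 [-0.08, 0.42, 1.8, 0.48, 1.0, -1.9]
 [0.1, 0.38, 1.74, 0.11, 1.01, -1.5]
 [0.28, 0.42, 1.64, -0.21, 1.15, -1.16]
 [0.44, 0.52, 1.53, -0.45, 1.36, -0.94]
 [0.57, 0.67, 1.41, -0.64, 1.58, -0.8]
 [0.65, 0.84, 1.29, -0.79, 1.81, -0.74]
 [0.7, 1.02, 1.18, -0.95, 2.02, -0.73]
-30
 [-0.16, 0.48, 1.83, 0.63, 1.01, -2.09]
 [-0.0, 0.4, 1.78, 0.27, 0.97, -1.7]
 [0.18, 0.4, 1.71, -0.09, 1.05, -1.31]
 [0.35, 0.47, 1.61, -0.37, 1.24, -1.03]
 [0.49, 0.59, 1.49, -0.57, 1.47, -0.86]
 [0.6, 0.74, 1.37, -0.74, 1.7, -0.77]
 [0.67, 0.91, 1.26, -0.89, 1.92, -0.74]
 [0.7, 1.09, 1.16, -1.06, 2.13, -0.75]
[-7.54428808e-02  1.88956367e-01  1.50093059e+00 -4.44089210e-16
  1.45170570e+00 -1.61220529e+00] [0.23460137 0.49741045 0.23128279]
```

```bash
python3 - <<'E'
from h import *
d=np.load("pics/top0.npy");c=manip.get_calibration("top");W=cloud(d,c).reshape(-1,3)
W=W[d.ravel()>0.2]
for y in np.arange(.2,.6,.05):
    print(round(y,2),[ (round(float(x),2),round(float(np.percentile(W[s,2],97)),2)) for x in np.arange(.3,.8,.05) if (s:=(abs(W[:,1]-y)<.025)&(abs(W[:,0]-x)<.025)).sum()>5])
for n in ("brush_jar","mug"):
    print(n,[(np.round(r["at"],3),r["confidence"]) for r in manip.look_for("top",n)[:2]])
manip.move_ptp(dw([0,-.10,.36]),Rt(0))
p,dd=manip.grab_frame("wrist");cw=manip.get_calibration("wrist")
np.savez("pics/w1.npz",p=p,d=dd,K=cw["camera_matrix"],R=cw["R"],t=cw["t"]);cv2.imwrite("pics/w1.png",p[:,:,::-1])
for k in ["lid_handle","tile_1"]:
    for r in manip.look_for("wrist",k)[:3]: print(k,np.round(r["at"],4),round(r["confidence"],2),wd(r["at"]).round(4))
print(manip.current_time(),manip.current_force())
E
```

```text
0.2 [(0.3, 0.01), (0.35, 0.01), (0.4, 0.01), (0.45, 0.12), (0.5, 0.12), (0.55, 0.12), (0.6, 0.12), (0.65, 0.01), (0.7, 0.09), (0.75, 0.07)]
0.25 [(0.3, 0.01), (0.35, 0.01), (0.4, 0.01), (0.45, 0.01), (0.5, 0.01), (0.55, 0.01), (0.6, 0.01), (0.65, 0.02), (0.7, 0.02), (0.75, 0.01)]
0.3 [(0.3, 0.01), (0.35, 0.01), (0.4, 0.01), (0.45, 0.01), (0.5, 0.01), (0.55, 0.01), (0.6, 0.01), (0.65, 0.01), (0.7, 0.02), (0.75, 0.02)]
0.35 [(0.3, 0.01), (0.35, 0.01), (0.4, 0.01), (0.45, 0.01), (0.5, 0.01), (0.55, 0.01), (0.6, 0.01), (0.65, 0.01), (0.7, 0.02), (0.75, 0.02)]
0.4 [(0.3, 0.01), (0.35, 0.01), (0.4, 0.01), (0.45, 0.01), (0.5, 0.01), (0.55, 0.01), (0.6, 0.01), (0.65, 0.02), (0.7, 0.02), (0.75, 0.02)]
0.45 [(0.3, 0.55), (0.35, 0.09), (0.4, 0.02), (0.45, 0.01), (0.5, 0.01), (0.55, 0.14), (0.6, 0.2), (0.65, 0.2), (0.7, 0.02), (0.75, 0.02)]
0.5 [(0.3, 0.53), (0.35, 0.12), (0.4, 0.11), (0.45, 0.01), (0.5, 0.2), (0.55, 0.2), (0.6, 0.2), (0.65, 0.2), (0.7, 0.18), (0.75, 0.02)]
0.55 [(0.3, 0.12), (0.35, 0.12), (0.4, 0.01), (0.45, 0.01), (0.5, 0.2), (0.55, 0.2), (0.6, 0.21), (0.65, 0.21), (0.7, 0.2), (0.75, 0.02)]
brush_jar [(array([0.69 , 0.013, 0.069]), 0.89)]
mug [(array([0.711, 0.148, 0.033]), 0.85)]
lid_handle [0.5212 0.1284 0.1164] 0.97 [-0.0063  0.0012  0.1164]
tile_1 [0.5211 0.0147 0.102 ] 0.83 [-0.0026 -0.1125  0.102 ]
tile_1 [ 0.5131 -0.1188  0.1066] 0.74 [-0.006  -0.2461  0.1066]
2.8917 [-0.03252596 -0.72208886  0.63254171]
```

View pics/w1.png

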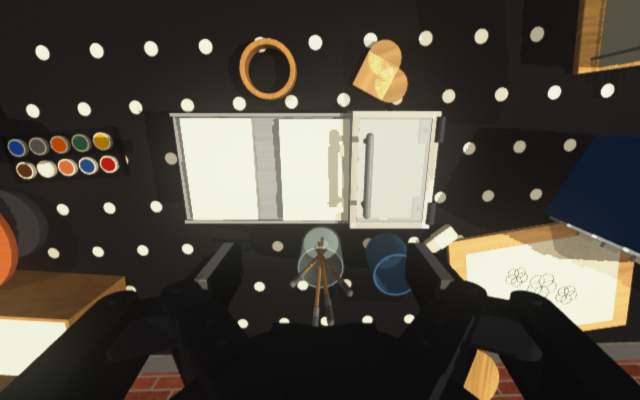

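```bash
python3 - <<'E'
from h import *
im=cv2.imread("pics/w1.png")
cv2.imwrite("pics/w1c.png",cv2.resize(im[100:240,160:450],None,fx=2.75,fy=2.75,interpolation=cv2.INTER_CUBIC))
f=np.load("pics/w1.npz");c=dict(camera_matrix=f["K"],R=f["R"],t=f["t"])
o=im.copy()
for X in [(-.077,-.314,.095),(.077,-.314,.095),(-.077,-.052,.095),(.077,-.052,.095),(-.052,-.04,.147),(.052,-.04,.147),(-.082,-.056,.115),(.082,-.056,.115),(.082,.06,.115),(-.082,.06,.115)]:
    u=proj(dw(X),c);print(X,u.round(1))
E
```

```text
(-0.077, -0.314, 0.095) [172.5 115.5]
(0.077, -0.314, 0.095) [187.  218.1]
(-0.077, -0.052, 0.095) [357.5 115.6]
(0.077, -0.052, 0.095) [354.2 218.3]
(-0.052, -0.04, 0.147) [371.2 135.5]
(0.052, -0.04, 0.147) [367.6 213.8]
(-0.082, -0.056, 0.115) [356.4 111.4]
(0.082, -0.056, 0.115) [352.8 225.9]
(0.082, 0.06, 0.115) [430.1 226. ]
(-0.082, 0.06, 0.115) [443.  111.4]
```

View pics/w1c.png

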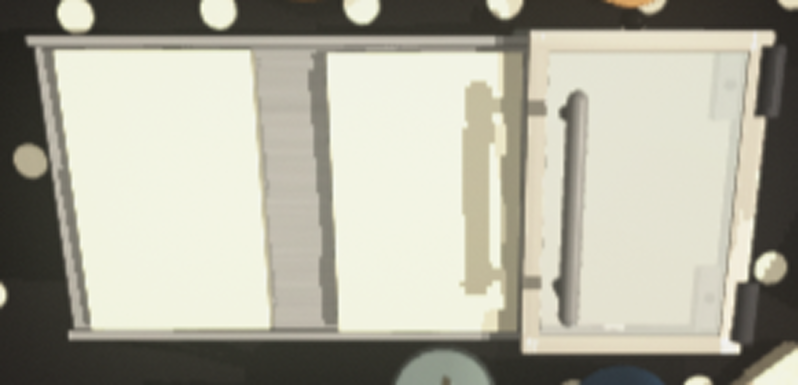

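```bash
echo '{"O":[0.529,0.127,0.0],"PSI":-0.03403}' > frame.json
python3 - <<'E'
from h import *
f=np.load("pics/w1.npz");c=dict(camera_matrix=f["K"],R=f["R"],t=f["t"])
def bp(u,v,z):
    r=c["R"].T@np.linalg.inv(c["camera_matrix"])@[u,v,1];o=-c["R"].T@c["t"];return o+r*(z-o[2])/r[2]
for n,(x,y,z) in dict(rearA=(327,52,.105),rearB=(339,330,.105),f2A=(251,50,.105),f2B=(272,328,.105),r2A=(54,50,.105),r2B=(90,328,.105),barA=(578,92,.147),barB=(569,326,.147)).items(): print(n,wd(bp(160+x/2.75,100+y/2.75,z)).round(4))
a=np.deg2rad(-60);p,R=tcp_bar(0,a)
manip.set_gripper(.35,20)
manip.move_ptp(p-R[:,0]*.09+[0,0,0.02],R)
print(manip.current_time(),manip.current_grip_width(),manip.current_ee_pos(),manip.current_force())
P,dd=manip.grab_frame("wrist");cv2.imwrite("pics/w2.png",P[:,:,::-1])
P,dd=manip.grab_frame("scene");cv2.imwrite("pics/s2.png",P[40:300,240:560,::-1])
E
```

```text
rearA [-0.0738 -0.162   0.105 ]
rearB [ 0.0748 -0.1617  0.105 ]
f2A [-0.0748 -0.2002  0.105 ]
f2B [ 0.0737 -0.1989  0.105 ]
r2A [-0.0747 -0.2995  0.105 ]
r2B [ 0.0738 -0.3003  0.105 ]
barA [-0.056  -0.0415  0.147 ]
barB [ 0.0573 -0.0407  0.147 ]
4.3417 0.3508457495694082 [0.52560113 0.01961128 0.20656457] [-0.33680131  0.41353608 -0.0066266 ]
```

View pics/w2.png

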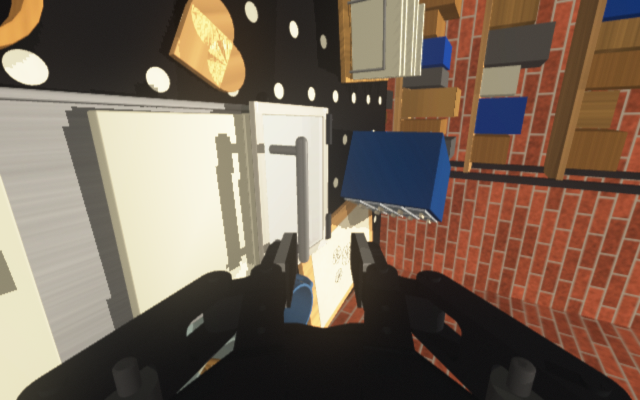

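View pics/s2.png

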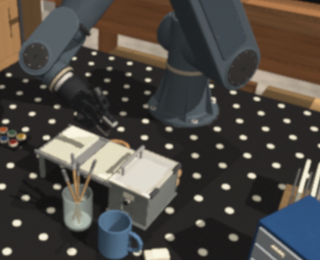

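```bash
python3 - <<'E'
from h import *
a=np.deg2rad(-60);p,R=tcp_bar(0,a)
manip.move_l(p-R[:,0]*.03,max_speed=.15)
manip.move_l(p,max_speed=.06)
print(manip.current_time(),manip.current_force())
P,dd=manip.grab_frame("wrist");cv2.imwrite("pics/w3.png",P[:,:,::-1])
manip.set_gripper(.17)
print(manip.current_time(),manip.current_grip_width(),manip.current_force())
P,dd=manip.grab_frame("wrist");cv2.imwrite("pics/w4.png",np.hstack([P[100:330,200:440,::-1]]))
E
```

```text
5.725 [ 0.4035438  -0.6062406   0.65580346]
6.075 0.1675386955360931 [-0.772654    0.76229643  0.33569129]
```

View pics/w3.png

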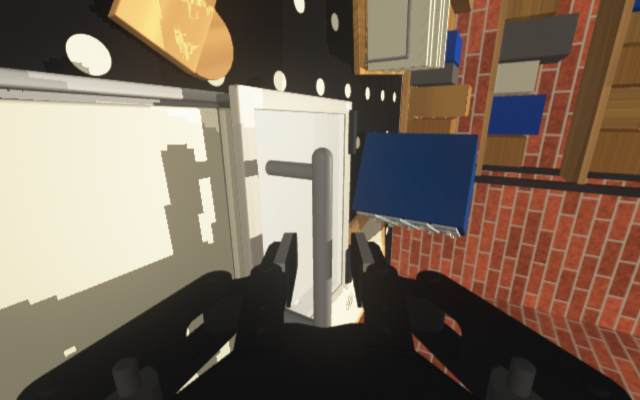

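View pics/w4.png

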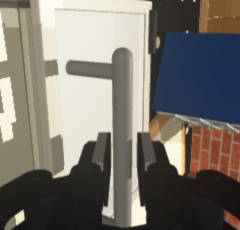

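```bash
python3 - <<'E'
from h import *
for th in np.arange(.3,1.51,.3):
    al=np.deg2rad(-60-20*th/2.1);p,R=tcp_bar(th,al)
    manip.move_l(p,R,max_speed=.08)
    print(round(th,2),manip.current_time(),np.round(manip.current_force(),1))
P,dd=manip.grab_frame("wrist");cv2.imwrite("pics/w5.png",P[:,:,::-1])
P,dd=manip.grab_frame("scene");cv2.imwrite("pics/s5.png",P[40:300,240:560,::-1])
E
```

```text
0.3 6.6333 [ 0.1 -1.1 -2. ]
0.6 7.1417 [ 0.1 -1.  -0.8]
0.9 7.65 [ 0.5 -0.9 -0.3]
1.2 8.1583 [ 0.1 -0.8 -0.3]
1.5 8.6667 [ 0.2  0.1 -0.4]
```

View pics/w5.png

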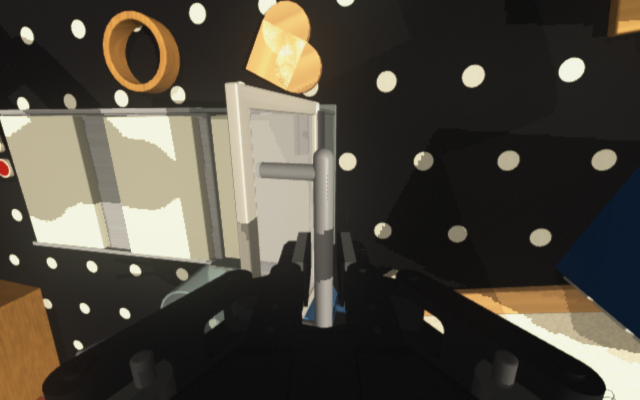

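View pics/s5.png

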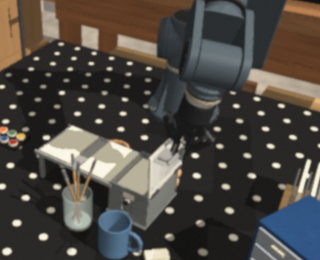

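```bash
python3 - <<'E'
from h import *
for th,s in ((1.75,.08),(1.95,.06),(2.05,.05),(2.1,.04)):
    al=np.deg2rad(-60-20*th/2.1);p,R=tcp_bar(th,al)
    manip.move_l(p,R,max_speed=s)
    print(round(th,2),manip.current_time(),np.round(manip.current_force(),1))
manip.set_gripper(.25)
P,dd=manip.grab_frame("wrist");cv2.imwrite("pics/w6.png",P[:,:,::-1])
print(manip.current_force())
manip.move_l(p-R[:,0]*.07,max_speed=.15)
P,dd=manip.grab_frame("wrist");cv2.imwrite("pics/w7.png",P[:,:,::-1])
P,dd=manip.grab_frame("scene");cv2.imwrite("pics/s7.png",P[40:300,240:560,::-1])
print(manip.current_time())
E
```

```text
1.75 9.2167 [ 1.   0.2 -0.5]
1.95 9.6833 [ 0.1  0.2 -0.6]
2.05 10.025 [-0.7  0.3 -1.1]
2.1 10.2917 [0.3 0.2 1.7]
[0.3577346  0.43288096 0.40540209]
11.3
```

View pics/w7.png

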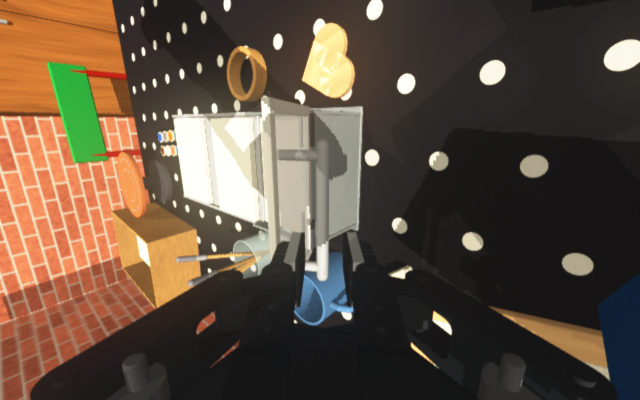

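View pics/s7.png

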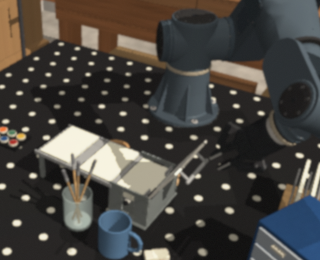

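```bash
cat >> h.py <<'E'
W2=.93*.085/2
def rear(y,z,phi,delta,x=0.,w2=None):
    """TCP world so that rear finger's inner tip is at dispenser (x,y,z)"""
    w2=W2 if w2 is None else w2
    R=Rt(phi);return dw([x,y,z])+R[:,0]*delta+R[:,1]*w2,R
def F():return np.round(manip.current_force(),1)
E
python3 - <<'E'
from h import *
d=.0115;phi=np.deg2rad(-9)
e=manip.current_ee_pos();manip.move_l(e+[0,.0,.13],max_speed=.25)
manip.set_gripper(.93)
p,R=rear(-.170,.20,phi,d)
manip.move_ptp(p+[0,0,.05],R)
p,R=rear(-.170,.112,phi,d);manip.move_l(p,R,max_speed=.2)
print(manip.current_time(),manip.current_grip_width(),F())
P,dd=manip.grab_frame("wrist");cv2.imwrite("pics/w8.png",P[:,:,::-1])
P,dd=manip.grab_frame("scene");cv2.imwrite("pics/s8.png",cv2.resize(P[130:290,260:460,::-1],None,fx=3,fy=3))
E
```

```text
14.675 0.9299545311704449 [ 0.1  0.1 -0. ]
```

View pics/w8.png

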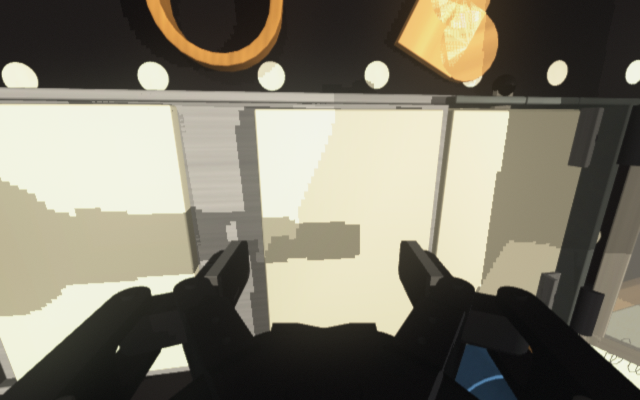

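View pics/s8.png

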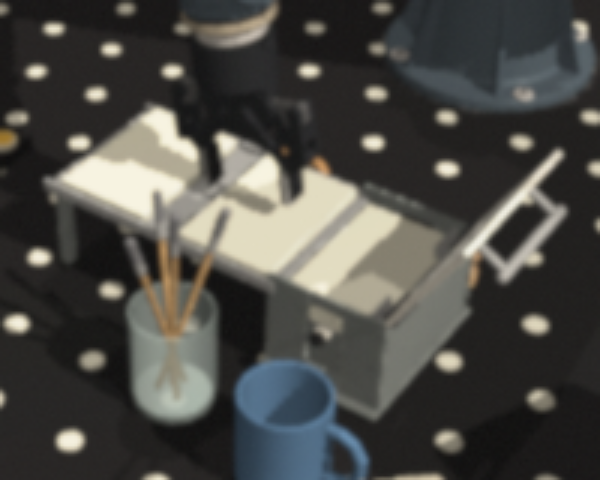

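```bash
python3 - <<'E'
from h import *
d=.0115;phi=np.deg2rad(-9)
z=.102
while z>.088:
    p,R=rear(-.170,z,phi,d);manip.move_l(p,R,max_speed=.05)
    f=F();print(round(z,4),f)
    if f[2]>2.: break
    z-=.0015
print(manip.current_time(),manip.current_ee_pos())
E
```

```text
0.102 [0.4 0.  0.6]
0.1005 [-0.9 -1.3  0. ]
0.099 [0.  0.1 0.2]
0.0975 [ 0.7 -0.2  0.2]
0.096 [-1.9  0.7  6.7]
16.125 [ 0.52481249 -0.00213115  0.09129297]
```

```bash
python3 - <<'E'
from h import *
d=.0115;phi=np.deg2rad(-9)
p,R=rear(-.170,.0995,phi,d);manip.move_l(p,R,max_speed=.05)
for y in (-.155,-.11,-.072):
    p,R=rear(y,.0995,phi,d);manip.move_l(p,R,max_speed=.12);print(y,F())
print(manip.current_time())
P,dd=manip.grab_frame("wrist");cv2.imwrite("pics/w9.png",P[:,:,::-1])
E
```

```text
-0.155 [-0.2  0.1 -0.3]
-0.11 [ 0.4 -0.5 -0. ]
-0.072 [ 1.1 -0.3  0.1]
17.6417
```

View pics/w9.png

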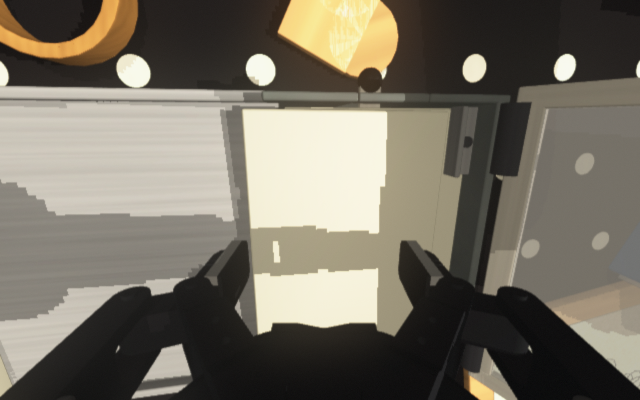

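```bash
cat >> h.py <<'E'
DEL=.0115
def pose(front,zF,phideg,x=0.):
    """rear tip pushing tile whose front is at `front`; front-finger inner tip at zF"""
    ph=np.deg2rad(phideg);return rear(front-.1,zF+2*W2*np.sin(ph),ph,DEL,x)
E
python3 - <<'E'
from h import *
for fr,z,ph in ((.028,.107,-4),(.028,.105,0),(.028,.1,3),(.028,.096,4.5)):
    p,R=pose(fr,z,ph);manip.move_l(p,R,max_speed=.04);print(fr,z,ph,F(),manip.current_time())
P,dd=manip.grab_frame("wrist");cv2.imwrite("pics/w10.png",P[:,:,::-1])
E
```

```text
0.028 0.107 -4 [-0.3  0.1 -0.3] 17.9417
0.028 0.105 0 [-0.6  1.2 -0.3] 18.1917
0.028 0.1 3 [ 0.2 -1.   4.1] 18.4417
0.028 0.096 4.5 [-0.7  0.4  5.3] 18.6917
```

View pics/w10.png

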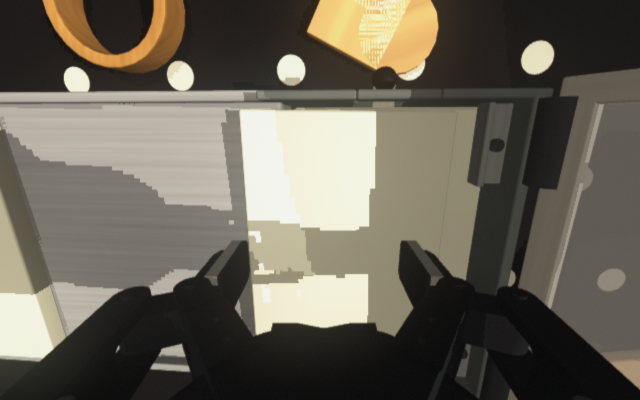

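```bash
python3 - <<'E'
from h import *
for fr,z in ((.034,.0952),(.040,.0942),(.044,.094)):
    p,R=pose(fr,z,4.5);manip.move_l(p,R,max_speed=.05);print(fr,z,F(),manip.current_time())
P,dd=manip.grab_frame("wrist");cv2.imwrite("pics/w11.png",P[:,:,::-1])
E
```

```text
0.034 0.0952 [-0.2  2.8  4.5] 19.0167
0.04 0.0942 [-1.   1.1  6.1] 19.2917
0.044 0.094 [0.1 1.5 5.7] 19.5417
```

View pics/w11.png

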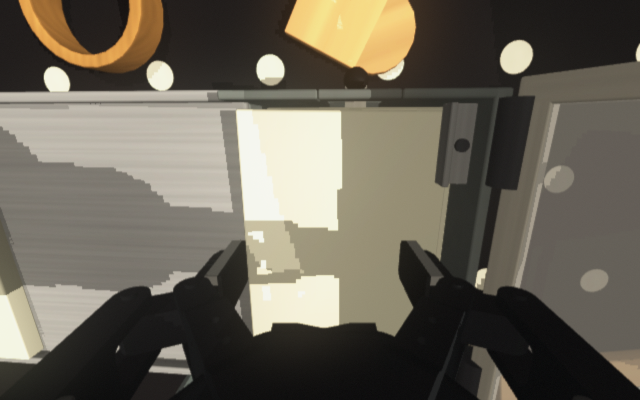

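```bash
python3 - <<'E'
from h import *
p,R=pose(.0525,.0932,4.5);manip.move_l(p,R,max_speed=.15);print(F(),manip.current_time())
P,dd=manip.grab_frame("wrist");cv2.imwrite("pics/w12.png",P[:,:,::-1])
E
```

```text
[-0.1 -7.9  4.3] 19.8417
```

View pics/w12.png

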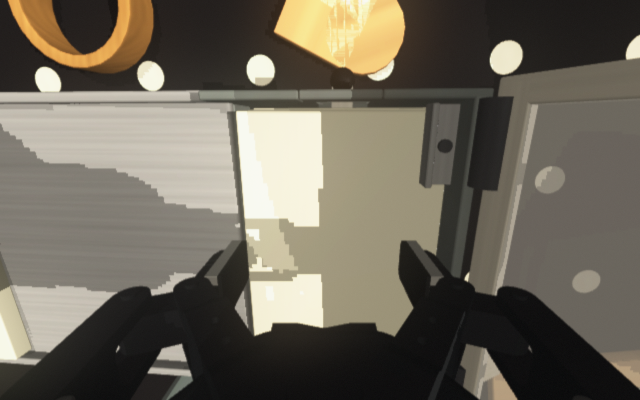

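```bash
python3 - <<'E'
from h import *
p,R=pose(.0515,.0932,4.5);manip.move_l(p,R,max_speed=.05);print(F())
manip.move_l(p+[0,0,.045],max_speed=.15);print(F(),manip.current_time())
P,dd=manip.grab_frame("wrist");cv2.imwrite("pics/w13.png",P[:,:,::-1])
c=manip.get_calibration("wrist");np.savez("pics/w13.npz",d=dd,K=c["camera_matrix"],R=c["R"],t=c["t"])
D=wd(cloud(dd,c))
for v in (130,160,190,215): print(v,[(u,)+tuple(int(i) for i in np.round(D[v,u]*1000)) for u in range(210,460,10)])
E
```

```text
[ 0.1 -2.   2.9]
[-0.8 -0.7  0.9] 20.5917
130 [(210, -64, -87, 93), (220, -64, -80, 95), (230, -64, -73, 95), (240, -64, -67, 93), (250, -64, -60, 94), (260, -64, -54, 93), (270, -64, -47, 94), (280, -64, -41, 94), (290, -64, -35, 94), (300, -64, -28, 93), (310, -64, -22, 93), (320, -64, -16, 93), (330, -64, -9, 94), (340, -64, -3, 93), (350, -64, 3, 92), (360, -64, 9, 93), (370, -64, 16, 94), (380, -64, 22, 94), (390, -64, 28, 93), (400, -64, 34, 94), (410, -65, 37, 104), (420, -64, 45, 96), (430, -64, 50, 99), (440, -65, 51, 114), (450, -65, 55, 117)]
160 [(210, -45, -89, 94), (220, -45, -82, 94), (230, -45, -75, 95), (240, -45, -68, 95), (250, -45, -62, 94), (260, -45, -55, 94), (270, -45, -48, 93), (280, -45, -42, 93), (290, -45, -35, 93), (300, -45, -29, 93), (310, -45, -22, 93), (320, -45, -16, 92), (330, -46, -9, 95), (340, -45, -3, 94), (350, -45, 4, 93), (360, -46, 10, 93), (370, -46, 16, 93), (380, -46, 23, 93), (390, -46, 29, 93), (400, -46, 35, 94), (410, -46, 41, 97), (420, -46, 47, 95), (430, -48, 50, 105), (440, -49, 52, 116), (450, -49, 57, 118)]
190 [(210, -24, -91, 
[... 292 characters left out ...]
), (360, -26, 11, 93), (370, -26, 17, 92), (380, -26, 24, 93), (390, -26, 30, 94), (400, -26, 37, 93), (410, -26, 43, 92), (420, -26, 50, 92), (430, -30, 51, 109), (440, -5, 94, 0), (450, -33, 58, 119)]
215 [(210, -6, -94, 94), (220, -6, -86, 95), (230, -6, -79, 94), (240, -7, -71, 95), (250, -7, -65, 94), (260, -7, -58, 94), (270, -2, -54, 81), (280, -7, -44, 93), (290, -7, -36, 94), (300, -8, -29, 94), (310, -7, -23, 93), (320, -8, -16, 93), (330, -8, -9, 93), (340, -8, -2, 94), (350, -8, 5, 93), (360, -8, 11, 93), (370, -9, 18, 93), (380, -9, 25, 93), (390, -9, 31, 93), (400, -9, 38, 93), (410, -9, 45, 93), (420, -11, 50, 96), (430, -15, 52, 110), (440, -17, 56, 114), (450, -19, 60, 120)]
```

View pics/w13.png

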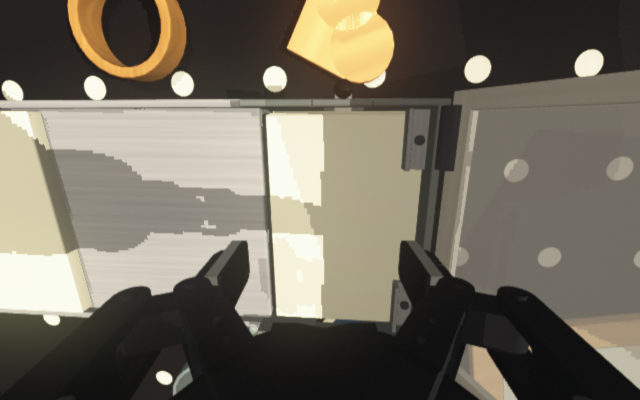

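```bash
python3 - <<'E'
from h import *
ph=np.deg2rad(-9)
p,R=rear(-.308,.16,ph,DEL);manip.move_l(p,R,max_speed=.25)
p,R=rear(-.308,.0995,ph,DEL);manip.move_l(p,R,max_speed=.12);print(F(),manip.current_time())
P,dd=manip.grab_frame("wrist");cv2.imwrite("pics/w14.png",P[:,:,::-1])
for y in (-.29,-.18,-.072):
    p,R=rear(y,.0995,ph,DEL);manip.move_l(p,R,max_speed=.13);print(y,F())
print(manip.current_time())
P,dd=manip.grab_frame("wrist");cv2.imwrite("pics/w15.png",P[:,:,::-1])
E
```

```text
[-0.6 -0.4  0.4] 22.4833
-0.29 [-0.6 -0.1 -0.5]
-0.18 [-0.4 -0.2 -1.1]
-0.072 [-0.3 -0.1  1.2]
24.8083
```

View pics/w15.png

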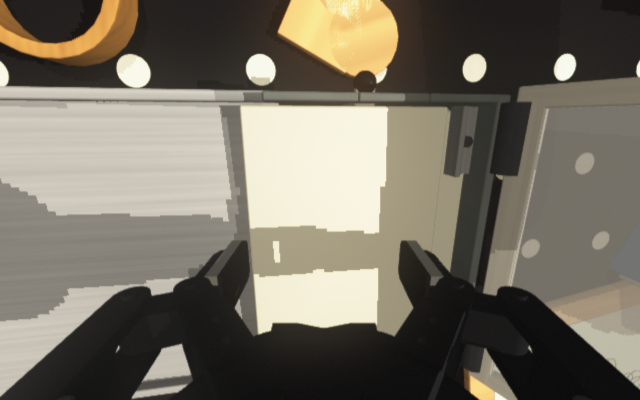

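Same state as with the first tile: it lies between the fences with its front edge (about col 440) just short of the tab edge (about col 450). I'll repeat the press and slide.

```bash
python3 - <<'E'
from h import *
for fr,z,ph in ((.028,.107,-4),(.028,.105,0),(.028,.1,3),(.028,.096,4.5),(.034,.0952,4.5),(.040,.0942,4.5),(.044,.094,4.5)):
    p,R=pose(fr,z,ph);manip.move_l(p,R,max_speed=.045);f=F();print(fr,z,ph,f,manip.current_time())
    if f[1]<-12 or f[2]>22: print("stop");break
P,dd=manip.grab_frame("wrist");cv2.imwrite("pics/w16.png",P[:,:,::-1])
E
```

```text
0.028 0.107 -4 [-0.3  0.2  0.3] 25.1083
0.028 0.105 0 [0.4 0.4 0.7] 25.3583
0.028 0.1 3 [0.2 0.2 4.1] 25.6083
0.028 0.096 4.5 [0.6 0.1 5.3] 25.8583
0.034 0.0952 4.5 [1.1 0.8 5.3] 26.1417
0.04 0.0942 4.5 [0.2 1.1 5.9] 26.425
0.044 0.094 4.5 [0.  0.5 5.8] 26.675
```

View pics/w16.png

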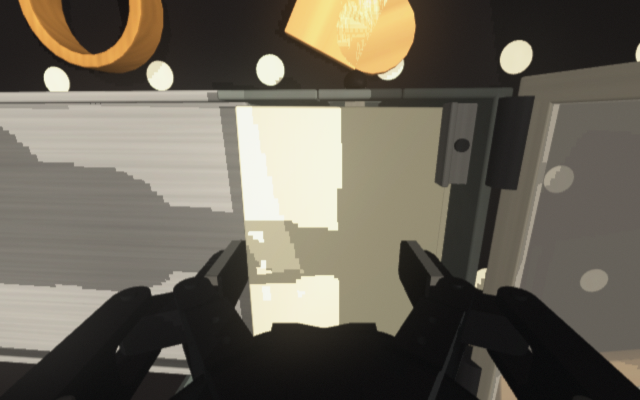

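Identical picture to tile one. Its front (col 443) has passed the tab edge and the forces are low. Next is the final push, then release and a check.

```bash
python3 - <<'E'
from h import *
p,R=pose(.0525,.0932,4.5);manip.move_l(p,R,max_speed=.15);print(F(),manip.current_time())
p,R=pose(.0515,.0932,4.5);manip.move_l(p,R,max_speed=.05);print(F())
manip.move_l(p+[0,0,.045],max_speed=.15);print(F(),manip.current_time())
P,dd=manip.grab_frame("wrist");cv2.imwrite("pics/w17.png",P[:,:,::-1])
c=manip.get_calibration("wrist")
D=wd(cloud(dd,c))
for v in (130,160,190,215): print(v,[(u,)+tuple(int(i) for i in np.round(D[v,u]*1000)) for u in range(240,450,10)])
# plane fit of tile face
m=(abs(D[...,0])<.07)&(D[...,1]>-.044)&(D[...,1]<.034)&(D[...,2]>.085)&(D[...,2]<.105)
v,u=np.nonzero(m);k=v<225;Q=D[m][k];A=np.c_[Q[:,:2],np.ones(len(Q))];s=np.linalg.lstsq(A,Q[:,2],rcond=None)[0];print("plane",s,len(Q))
E
```

```text
[-0.4 -8.2  4.8] 26.975
[-0.1 -2.4  4.2]
[-0.4 -0.1 -0.2] 27.675
130 [(240, -64, -67, 94), (250, -64, -60, 95), (260, -64, -54, 92), (270, -64, -48, 93), (280, -64, -41, 94), (290, -64, -35, 92), (300, -64, -28, 95), (310, -64, -22, 93), (320, -64, -15, 94), (330, -64, -9, 93), (340, -64, -3, 93), (350, -64, 3, 93), (360, -64, 9, 93), (370, -64, 16, 94), (380, -64, 22, 93), (390, -64, 28, 92), (400, -64, 34, 93), (410, -65, 37, 105), (420, -64, 45, 96), (430, -64, 50, 101), (440, -65, 51, 113)]
160 [(240, -45, -69, 93), (250, -45, -62, 95), (260, -45, -55, 94), (270, -45, -49, 93), (280, -45, -42, 93), (290, -45, -35, 94), (300, -45, -29, 94), (310, -45, -22, 93), (320, -45, -16, 94), (330, -45, -9, 93), (340, -45, -3, 93), (350, -45, 4, 93), (360, -45, 10, 92), (370, -46, 17, 92), (380, -46, 23, 93), (390, -46, 29, 93), (400, -46, 35, 94), (410, -46, 41, 97), (420, -46, 47, 96), (430, -48, 50, 105), (440, -49, 52, 116)]
190 [(240, -24, -70, 93), (250, -25, -63, 95), (260, -25, -56, 94), (270, -25, -50, 93), (280, -25, -43, 93), (290, -25, -36, 94), (300, -25, -29, 93), (310, -25, -22, 93), (320, -25, -16, 93), (330, -25, -9, 92), (340, -26, -2, 93), (350, -25, 4, 92), (360, -26, 11, 93), (370, -26, 17, 94), (380, -26, 24, 93), (390, -26, 30, 93), (400, -26, 37, 94), (410, -26, 43, 93), (420, -26, 50, 92), (430, -31, 51, 110), (440, -4, 94, -1)]
215 [(240, -6, -72, 93), (250, -6, -65, 93), (260, -7, -57, 94), (270, -2, -54, 81), (280, -7, -43, 94), (290, -7, -37, 93), (300, -8, -29, 94), (310, -7, -23, 93), (320, -8, -16, 94), (330, -8, -9, 94), (340, -8, -2, 93), (350, -8, 5, 94), (360, -8, 11, 93), (370, -9, 18, 93), (380, -9, 25, 93), (390, -9, 31, 93), (400, -9, 38, 93), (410, -9, 44, 93), (420, -11, 50, 97), (430, -15, 52, 109), (440, -17, 56, 114)]
plane [-0.00160978 -0.00146631  0.09315799] 12405
```

View pics/w17.png

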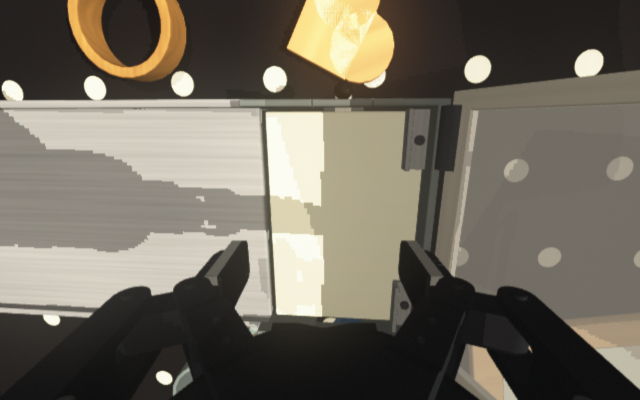

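```bash
python3 - <<'E'
from h import *
e=np.array(manip.current_ee_pos());manip.move_l(e+[-.06,-.05,.15],max_speed=.2)
P,dd=manip.grab_frame("scene");cv2.imwrite("pics/s18.png",cv2.resize(P[110:310,200:460,::-1],None,fx=3,fy=3))
P,dd=manip.grab_frame("wrist");cv2.imwrite("pics/w18.png",P[:,:,::-1])
print(manip.current_time(),F())
E
```

```text
28.8167 [ 0.1 -0.1  0.5]
```

View pics/s18.png

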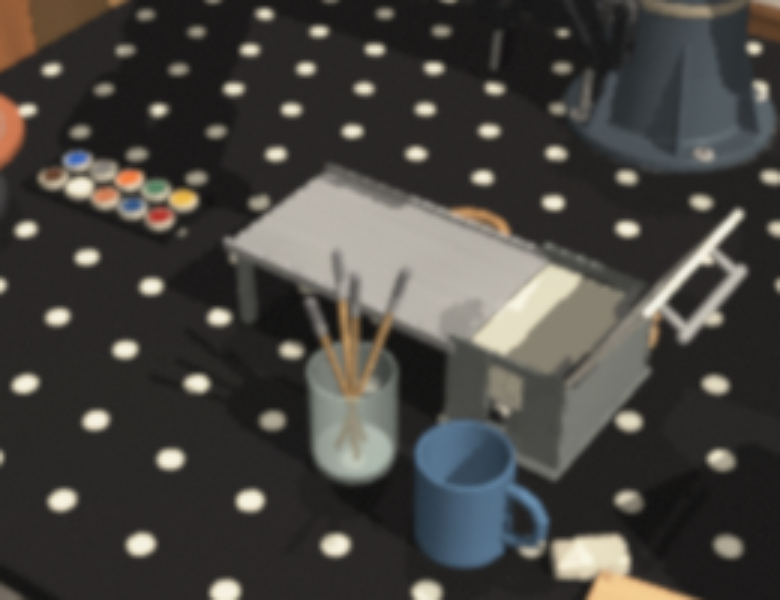

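View pics/w18.png

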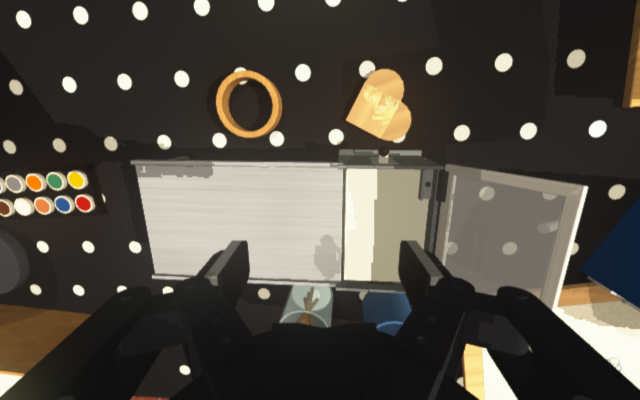

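The shelf is empty. The tile in the well (cols 345–430) is flat, the lid is open on its stop and the other objects haven't moved. Handing in.

```bash
python3 -c "
from bench import manip
manip.sign_off();print(manip.current_time())"
```

```text
the job is handed in; nothing more can be done
the job is handed in; nothing more can be done
```

The dispenser is topped up and I handed the job in at about 29 s of the 64 s allowed. No check failed or disagreed.

- **Lid:** I lifted it by the bar, held loosely between the fingers, and laid it back on its stop. The last pictures show it still open there.
- **Tiles:** I pushed each one from its rear edge with one finger while the other pressed its front down. Both slid under the tabs to the back wall. Forces read about 6 N down and 8 N against the wall.
- **Last checks:** The top tile measures flat, tilted less than 0.2 mm per 100 mm, about 1 mm below the shelf. Its front is at the back wall and its rear is clear of the lip. The shelf is empty, everything else in view was in its place, and the arm was well clear at hand-in. I didn't measure the platform's depth. That the first tile is underneath rests on a similar check before I loaded the second.

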